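# Dock the cordless driver and set its clutch to 3

### The job

Stand the cordless driver on its charging base: set it down, not dropped, fully home over the two alignment pegs, so that the base keeps it from turning. Then turn its clutch ring until it clicks in at 3, so that the screws do not split the thin parasol wood. Leave the driver standing there and do not push the other things on the bench around.

Things in the scene. Friction and masses are not known exactly. Their poses are not given: they have to be found in the camera images.
- driver: cordless in-line screwdriver, grey and black, 190 mm tall, about 0.47 kg, loose, standing nose up. Origin: centre of its underside; z up its axis. Its foot is a block 48 mm (x) by 60 mm (y), 16 mm high, with two square sockets in the underside at y = +17 and -17 mm, 9.5 mm wide, 16 mm deep, mouths chamfered 1.5 mm. Round handle above, at most 43 mm across, 33 mm just under the clutch ring.
- grip_band (a point): point on the driver's axis 148 mm above its underside, in the clutch ring's gripping band: a ribbed black cylinder 44 mm across, from 130 to 160 mm above the underside. Axes are the driver's and do not turn with the ring. The driver can be lifted and carried by this band. It is too light to hold itself still while the ring is turned unless it is on the pegs.
- index_mark (a point): white index mark, on the driver's -x side of the fixed nose inside the ring, 174 mm above the underside (towards the robot at yaw 0). Nose: 24 mm across, up to 174 mm; bit chuck: 17 mm across, up to 190 mm. Nothing else stands above the ring. The ring's upper slope (160 to 167 mm) bears white numerals 1 3 5 7 9 11 and a stroke for each even setting.
- clutch (a joint): turn of the clutch ring, rad: 0 at setting 1 and 0.4189 (24 degrees) more per setting, to 4.608 at 12; hard stops 0.06 beyond both ends. Anticlockwise seen from above raises it; the mark at the index is the setting. It clicks into each setting (about 0.1 N m to leave it; let go under half a step away, it snaps in). Starts between 7 and 11: most hands must regrasp on the way.
- dock_seat (a point): centre of the landing face of the charging base, between its two pegs; axes are the base's, z up. The base is fixed, black, 100 x 92 mm, the landing face 28 mm above the bench. Round steel pegs 7 mm thick stand at y = +17 and -17 mm, 12 mm high, tapered over the last 4 mm. From x = +31 mm a housing rises 24 mm above the face. The driver's sockets go over the pegs, either way round.
- hub_a_mid (a point): turned wooden parasol hub, 46 mm across, 58 mm high, loose, standing; bystander; point half-way up
- hub_b_mid (a point): a second hub of the same shape; bystander; point half-way up
- paint_tin_mid (a point): closed white paint tin, 86 mm across, 85 mm high; bystander; point half-way up
- brush_pot_mid (a point): clay pot 72 mm across, 95 mm high, with brushes standing up to 210 mm; bystander; point 48 mm up
- screwdriver_grip (a point): hand screwdriver with a wooden handle, lying, 190 mm long; bystander; point on its handle
- rib_bundle_mid (a point): bundle of bamboo ribs, lying, 268 x 22 x 14 mm; bystander; point at its middle
- screw_tray_mid (a point): small steel tray of screws and washers, 110 x 80 x 32 mm; bystander; point at its middle
Not all that is in view belongs to the job. There is more than one size of the driver; the job needs the middle-sized.

How it is judged:
On the way, in this order (a step that is already met when the one before it is completed fails the run):
1. the driver stands fully home on the base's pegs (horizontal distance between driver and dock_seat below 0.005 m and z of driver in the frame of dock_seat below 0.003 m and angle between driver's own z axis and vertical below 0.05 rad), for 0.2 s.
2. with the driver home, the clutch ring is clicked in at 3 (value of joint clutch between 0.738 and 0.938 rad and horizontal distance between driver and dock_seat below 0.006 m and z of driver in the frame of dock_seat below 0.005 m), for 0.2 s.
At the end, for the whole second after the job is handed in: The driver stands at rest, upright within 0.05 rad, its foot flat on the landing face (within 3 mm) and within 5 mm of its centre, over both pegs, and the clutch ring rests in the click of setting 3 (joint 0.838 within 0.1 rad) (all of step 1 and value of joint clutch between 0.738 and 0.938 rad and velocity of joint clutch between -0.1 and 0.1 rad/s and linear speed of driver below 0.02 m/s); the robot touches nothing.
It fails at once if the driver is let go in the air (its foot more than 16 mm above the landing face) or tipped by more than 35 degrees ((z of driver in the frame of dock_seat above 0.016 m and contact force between the fingers and driver below 0.1 N) or angle between driver's own z axis and vertical above 0.6 rad).
It fails at once if another thing on the bench is pushed more than 30 mm or knocked over (distance of any of hub_a_mid, hub_b_mid, paint_tin_mid, brush_pot_mid, screwdriver_grip, rib_bundle_mid, screw_tray_mid from where it was at the start of the episode above 0.03 m or angle between any of hub_a_mid, hub_b_mid, paint_tin_mid, brush_pot_mid's own z axis and vertical above 0.5 rad).
It also fails if it takes over 72 s, if anything falls off the work surface, if the arm or the gripper's body presses on something with over 40 N, if the wrist force passes 120 N, or if a joint passes its speed limit or range.

### The arm

A 6-joint arm with a two-finger parallel gripper is mounted at the origin on the work surface. World frame = base frame: x ahead of the robot, y to its left, z up, the work surface at z = 0. Lengths are in m, angles in rad, forces in N, time in s.
With the tool pointing down it reaches from about 0.375 to 0.925 m from the base axis. Payload 5.7 kg.
Tool frame: the origin (TCP) lies midway between the tips of the shut fingers; the grasp point (between the pads) lies 19 mm behind it; z points along the fingers, x is the direction in which the jaws open and shut, and the axes are right-handed (so a half turn about z gives the same grasp; the last joint's range is limited). The gripper opens to 88 mm and grips with 3 to 60 N. Pads are 20 mm wide; open, the fingers measure 115 mm over their backs; the gripper's body (75 mm by 178 mm) begins 61 mm behind the grasp point.
Start: joints at [-1.251, 0.359, 1.51, -0, 1.272, -0.115], TCP at [0.253, -0.544, 0.199] pointing down, gripper open.
Joint ranges: [-2.97, 2.97], [-1.01, 2.36], [0.21, 2.38], [-0.96, 4.11], [0.2, 2.71], [-2.98, 2.98]. Speed limits (rad/s): [2.39, 2.39, 3.14, 3.14, 3.14, 3.14].

### API

Orientations are given as a unit quaternion [x, y, z, w].
In Python, from bench import move_ptp, servo_line, goto_joints, move_gripper, sleep, inverse_kinematics, capture, PlanningError, close_job, spot_in, silhouettes, current_clock, current_joint_pos, current_qvel, current_joint_torque, current_position, current_orientation, current_force, current_torque, current_finger_gap gives the robot as it stands. Calls block until the motion is done:
- move_ptp(position, orientation): joint-space move of the TCP to a pose.
- servo_line(position, orientation=None, rate=0.15, contact_N=None): straight line of the TCP; orientation=None keeps the orientation; rate is the mean speed in m/s. With contact_N (N) it stops when the force on the tool has changed by that much, and returns True; else False.
- goto_joints(angles): joint-space move.
- move_gripper(opening): finger opening in m; the grip force is fixed at half the most; returns when the fingers have stopped.
- sleep(seconds).
- inverse_kinematics(position, orientation): joint angles nearest the present ones, or None.
- capture(name): name is "scene" or "top" or "wrist"; returns a dict with "image" (480x640x3 uint8, blue, green, red), "range_z" (480x640 float32, m along the optical axis (not along the pixel's ray), 0 where there is no reading), "intrinsics" (3x3 intrinsics, pixels), "k1" (the pictures are not rectified: a ray, as slopes to the right and down, at radius r is drawn at 1 + k1 r^2 times it, then the intrinsics apply), "R" (3x3) and "t" (3): a world point X has camera coordinates R X + t. Camera axes: x right, y down, z forward; pixel columns grow to the right and rows downward; lengths in m; the calibration is good to about 2 mm. A picture is of the moment at which its call begins.
A pose or a line that the arm cannot do raises PlanningError and nothing moves.
- close_job(): hands the job in, once; it reports no verdict.
Trained networks look in the newest picture that a camera, given by its name, has taken for a name from the list of things; names that differ only in an ending like _2 or _b are one class to them, and where a whole thing is asked for, a point or a joint stands for the part that bears it (a point fixed in the world has none). Each returns a list of dicts, best first, with "conf" (0 to 1); they miss things now and then, are a little off and sometimes report something else, mostly with a low value. They report only what shows in the picture. A call takes as long as a camera call. They do not tell look-alikes from the thing itself.
- spot_in(camera, query): "xy" ([column, row] in pixels, amid what is visible of it).
- silhouettes(camera, query): "region" (480x640 bool, what is visible of it) and "xy" ([column, row] in pixels, amid what is visible of it).
Readings, each from a call of its own:
- current_clock(): time.
- current_joint_pos(): joint angles.
- current_qvel(): joint speeds.
- current_joint_torque(): joint torques, N m.
- current_position(): TCP position.
- current_orientation(): TCP orientation.
- current_force(): force on the tool from outside, world axes, zero at the start.
- current_torque(): the same for the moment, N m.
- current_finger_gap(): finger opening in m.
Only numpy, scipy, OpenCV 4.12 (cv2) and the standard library are available. Lean on these libraries where they do the work, as an engineer would, in place of code of your own. Each camera call takes 0.05 s, during which the arm holds its last target.

## Working session

There is one attempt and no reset: what is moved stays moved. The work goes in short steps, each a Python script; the robot and the scene stay as the last script left them, time stands still between calls to the robot, and variables do not carry over. Pictures are saved under pics/ and viewed, and the job is handed in when it is done.

```bash
mkdir -p pics; ls; python3 - <<'E'
from bench import *
import cv2
for n in ["scene","top","wrist"]:
    c=capture(n); cv2.imwrite(f"pics/{n}0.png",c["image"]); print(n,c["intrinsics"].tolist(),c["k1"],(-c["R"].T@c["t"]).round(3), c["R"].round(3).tolist())
    for q in ["driver","dock_seat","clutch","grip_band","index_mark"]:
        try: print(q,[(r["xy"],round(r["conf"],2)) for r in spot_in(n,q)])
        except Exception as e: print(q,e)
print(current_clock())
E
```

```text
pics
scene [[464.0954388771258, 0.0, 318.8963129180151], [0.0, 464.0954388771258, 242.79014570140149], [0.0, 0.0, 1.0]] -0.042751604117725515 [0.91  0.678 0.826] [[-0.884, 0.468, 0.021], [0.294, 0.59, -0.752], [-0.364, -0.658, -0.659]]
driver [([348.4, 188.5], 0.85), ([277.3, 217.4], 0.76), ([272.1, 199.2], 0.6), ([212.3, 200.2], 0.28)]
dock_seat [([351.3, 323.0], 0.8), ([362.4, 248.7], 0.67)]
clutch [([349.6, 157.2], 0.77), ([273.0, 219.3], 0.65), ([274.9, 200.8], 0.6)]
grip_band [([305.3, 207.8], 0.73), ([348.7, 182.5], 0.71), ([273.9, 217.9], 0.58), ([363.7, 249.4], 0.42)]
index_mark [([305.1, 203.1], 0.92), ([347.4, 180.2], 0.92), ([273.7, 217.1], 0.59)]
top [[558.8791742524049, 0.0, 318.7832311939955], [0.0, 558.8791742524049, 242.4823424949691], [0.0, 0.0, 1.0]] -0.03782258937641695 [ 0.413 -0.01   1.185] [[0.008, -1.0, 0.018], [-0.993, -0.01, -0.117], [0.118, -0.017, -0.993]]
driver [([422.7, 291.0], 0.65), ([409.4, 241.9], 0.62), ([419.0, 362.4], 0.56)]
dock_seat [([234.5, 255.5], 0.72), ([267.8, 149.8], 0.72)]
clutch [([425.3, 360.3], 0.96), ([265.5, 154.1], 0.73), ([411.4, 236.7], 0.72), ([427.0, 295.1], 0.51)]
grip_band [([405.7, 240.7], 0.92), ([421.6, 294.5], 0.85), ([415.4, 358.5], 0.75)]
index_mark [([417.9, 356.1], 0.91), ([410.5, 240.9], 0.74), ([423.2, 293.7], 0.73)]
wrist [[399.384023028892, 0.0, 318.8636287032472], [0.0, 399.384023028892, 234.01595955136347], [0.0, 0.0, 1.0]] -0.0077966618768600384 [ 0.317 -0.516  0.385] [[0.421, -0.907, -0.001], [-0.877, -0.408, 0.253], [-0.23, -0.106, -0.967]]
driver [([23.4, 15.0], 0.66)]
dock_seat []
clutch []
grip_band [([21.1, 14.6], 0.8)]
index_mark [([19.4, 15.2], 0.89)]
0.9
```

View pics/scene0.png

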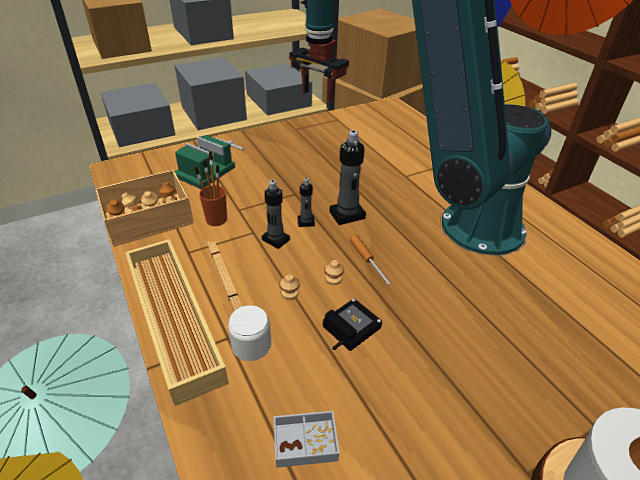

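View pics/top0.png

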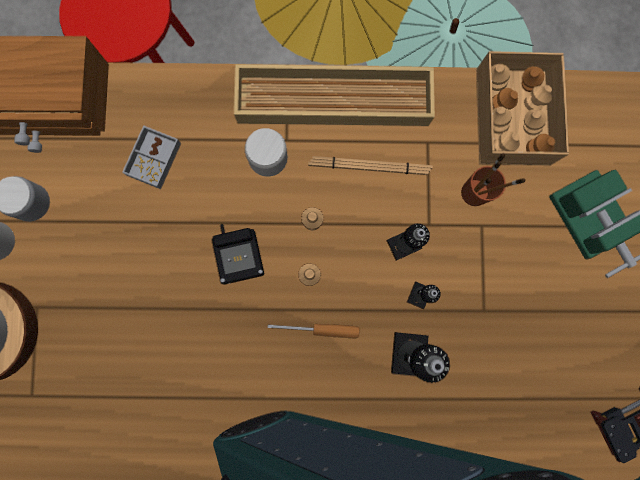

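Three look-alikes show up, at these pixels:
- **Large:** top (422,358), scene (348,185).
- **Middle:** top (410,240), scene (275,213).
- **Small:** top (423,294), scene (305,205).

The middle one fits the description; I'll check its height with depth and a crop. The base is at top (238,256), and its pegs show as two light dots near (221,279) and (261,270), or else in the centre.

```bash
cat > h.py <<'E'
from bench import *
import cv2, numpy as np
def cloud(c):
    K=c["intrinsics"]; v,u=np.mgrid[0:480,0:640]
    x=(u-K[0,2])/K[0,0]; y=(v-K[1,2])/K[1,1]
    xd,yd=x.copy(),y.copy()
    for _ in range(8):
        s=1+c["k1"]*(x*x+y*y); x=xd/s; y=yd/s
    z=c["range_z"].astype(float)
    P=np.stack([x*z,y*z,z],-1)
    W=(P-c["t"])@c["R"]
    W[z<=0]=np.nan
    return W
def ray(c,uv):
    K=c["intrinsics"]; xd=(uv[0]-K[0,2])/K[0,0]; yd=(uv[1]-K[1,2])/K[1,1]; x,y=xd,yd
    for _ in range(8):
        s=1+c["k1"]*(x*x+y*y); x=xd/s; y=yd/s
    return -c["R"].T@c["t"], c["R"].T@np.array([x,y,1.])
def at_z(c,uv,z):
    o,d=ray(c,uv); return o+d*(z-o[2])/d[2]
def proj(c,X):
    p=c["R"]@np.array(X)+c["t"]; x,y=p[0]/p[2],p[1]/p[2]; s=1+c["k1"]*(x*x+y*y); K=c["intrinsics"]
    return np.array([K[0,0]*x*s+K[0,2],K[1,1]*y*s+K[1,2]])
E
python3 - <<'E'
from h import *
im=[]
for n,boxes in [("top",[(370,205,450,385),(200,215,280,295)]),("scene",[(245,120,380,255),(310,285,395,360)])]:
    c=capture(n); W=cloud(c)
    np.save(f"pics/{n}W.npy",W)
    for i,b in enumerate(boxes):
        cr=c["image"][b[1]:b[3],b[0]:b[2]]; s=min(800/cr.shape[1],600/cr.shape[0]); cv2.imwrite(f"pics/{n}_cr{i}.png",cv2.resize(cr,None,fx=s,fy=s,interpolation=cv2.INTER_CUBIC))
    if n=="top":
        for b in [(385,220,435,260),(405,280,442,308),(390,330,452,385),(205,222,268,288)]:
            w=W[b[1]:b[3],b[0]:b[2]].reshape(-1,3); w=w[np.isfinite(w[:,2])]
            print(b,"zmax",np.sort(w[:,2])[-5:].round(3),"top xy",w[np.argsort(w[:,2])[-15:]].mean(0).round(3))
            f=w[(w[:,2]>.008)&(w[:,2]<.025)]; print(" foot",f.mean(0).round(3),len(f))
E
```

```text
(385, 220, 435, 260) zmax [0.193 0.193 0.193 0.194 0.194] top xy [ 0.551 -0.211  0.193]
 foot [ 0.542 -0.197  0.016] 211
(405, 280, 442, 308) zmax [0.151 0.151 0.151 0.152 0.152] top xy [ 0.442 -0.242  0.15 ]
 foot [ 0.44  -0.234  0.013] 156
(390, 330, 452, 385) zmax [0.271 0.271 0.272 0.272 0.273] top xy [ 0.321 -0.218  0.271]
 foot [ 0.328 -0.208  0.021] 480
(205, 222, 268, 288) zmax [0.056 0.057 0.057 0.057 0.058] top xy [0.556 0.15  0.056]
 foot [0.516 0.137 0.021] 267
```

View pics/top_cr0.png

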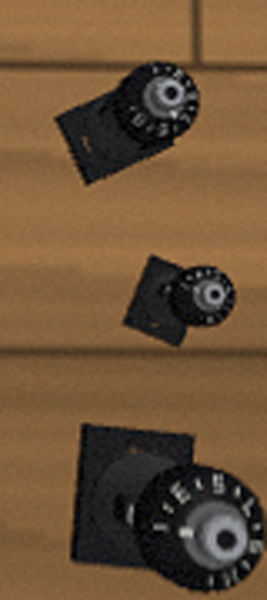

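View pics/top_cr1.png

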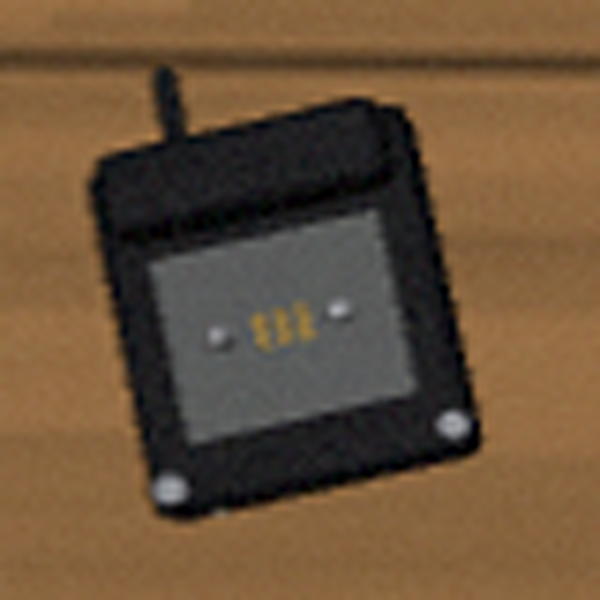

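View pics/scene_cr1.png

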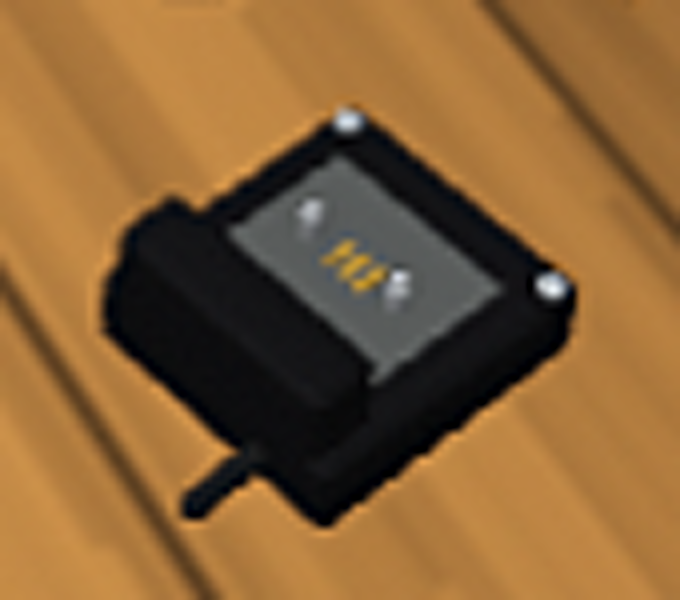

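```bash
python3 - <<'E'
from h import *
print(current_orientation(),current_position(),current_finger_gap())
c=capture("wrist"); 
from scipy.spatial.transform import Rotation as R
T=R.from_quat(current_orientation()).as_matrix(); cp=-c["R"].T@c["t"]
print("tool axes",T.round(3).tolist()); print("cam in tool",(T.T@(cp-current_position())).round(3),"cam axes in tool",(c["R"]@T).round(3).tolist())
W=np.load("pics/topW.npy"); c=capture("top")
for uv in [(229.3,259.7),(245.6,256.3)]: print(at_z(c,uv,.04))
for n,uv in dict(pot=(487,187),brush=(517,183),brush2=(500,160),hub1=(312,216),hub2=(309,273)).items(): print(n,W[uv[1],uv[0]])
E
```

```text
[ 8.42978255e-01 -5.37947636e-01 -3.67037343e-05 -2.91887891e-05] [ 0.25271733 -0.54413524  0.199135  ] 0.08778658319865701
tool axes [[0.421, -0.907, -0.0], [-0.907, -0.421, 0.0], [-0.0, 0.0, -1.0]]
cam in tool [ 0.002 -0.071 -0.186] cam axes in tool [[1.0, -0.0, 0.001], [0.0, 0.967, -0.253], [-0.001, 0.253, 0.967]]
[0.51133385 0.15342532 0.04      ]
[0.51866158 0.12017114 0.04      ]
pot [ 0.6774666  -0.39448987  0.00667215]
brush [ 0.64679915 -0.39430174  0.18072407]
brush2 [ 0.69308497 -0.36762416  0.16981879]
hub1 [ 0.60061401 -0.01531708  0.05974095]
hub2 [ 0.48451489 -0.01034002  0.05626136]
```

```bash
cat >> h.py <<'E'
from scipy.spatial.transform import Rotation as R
def ori(yaw):  # tool down, tool x axis at world angle yaw
    x=np.array([np.cos(yaw),np.sin(yaw),0]); z=np.array([0,0,-1.]); y=np.cross(z,x)
    return R.from_matrix(np.stack([x,y,z],1)).as_quat()
def shot(cam,name,box=None):
    c=capture(cam); W=cloud(c); im=c["image"]
    if box: im=im[box[1]:box[3],box[0]:box[2]]
    s=min(800/im.shape[1],600/im.shape[0]); cv2.imwrite("pics/"+name,cv2.resize(im,None,fx=s,fy=s,interpolation=cv2.INTER_CUBIC)); np.save("pics/"+name[:-4]+".npy",W)
    return c,W
E
python3 - <<'E'
from h import *
p=current_position()
servo_line([p[0],p[1],.34],rate=.25)
move_ptp([.445,-.205,.34],ori(np.pi/2))
print(current_joint_pos(),current_position())
c,W=shot("wrist","w1.png")
for q in ["driver","index_mark","grip_band"]: print(q,[(r["xy"],round(r["conf"],2)) for r in spot_in("wrist",q)])
print(current_clock())
E
```

```text
[-5.73368184e-01  9.33496564e-02  1.52014120e+00 -2.13964238e-04
  1.52893070e+00 -2.14290867e+00] [ 0.44480361 -0.20531029  0.33949099]
driver [([310.7, 286.4], 0.89), ([304.0, 57.0], 0.72), ([287.5, 190.7], 0.7)]
index_mark [([299.6, 57.0], 0.9), ([284.5, 190.4], 0.73), ([313.9, 287.6], 0.68)]
grip_band [([285.7, 188.4], 0.89), ([314.0, 285.7], 0.73), ([301.3, 58.7], 0.64)]
3.7833
```

View pics/w1.png

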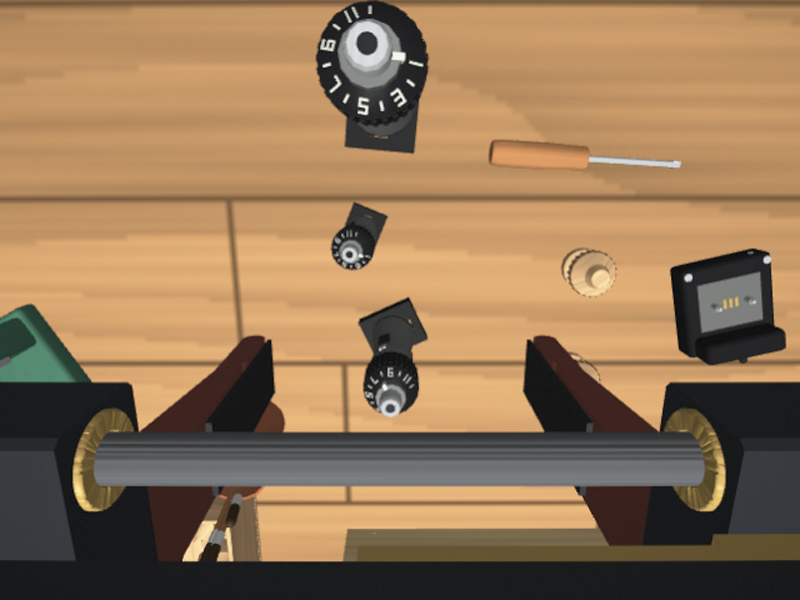

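This view shows the middle driver's ring near (312,304) px, its foot near (315,262), and the base at (586,242) with two pegs. The fingers frame it at the bottom. Next I'll zoom in and fit.

```bash
python3 - <<'E'
from h import *
c,W=shot("wrist","w1c.png",(270,225,360,345))
m=(W[...,2]>.012)&(W[...,2]<.021)
m[:, :270]=0;m[:,360:]=0;m[:225]=0;m[345:]=0
P=W[m]; print(len(P),P.mean(0))
r=cv2.minAreaRect(P[:,:2].astype(np.float32)*1000); print(r,cv2.boxPoints(r).round(1).tolist())
# side/outline from color: dark pixels
# chuck top
w=W[270:345,270:360].reshape(-1,3); t=w[w[:,2]>.185]; print("chuck",t.mean(0),len(t), t.min(0),t.max(0))
w2=w[(w[:,2]>.175)&(w[:,2]<.185)]
# pegs
Q=W[215:270,550:630].reshape(-1,3); q=Q[(Q[:,2]>.034)&(Q[:,2]<.045)]; print("pegs",len(q),q.round(3).tolist()[:40])
f=Q[(Q[:,2]>.02)&(Q[:,2]<.033)]; print(np.median(f[:,2]))
shot("wrist","w1b.png",(530,190,640,300))
E
```

```text
605 [ 0.54350934 -0.21055347  0.01590992]
((553.3952026367188, -212.80581665039062), (48.5831413269043, 60.2126350402832), 24.776933670043945) [[518.7000122070312, -195.6999969482422], [544.0, -250.3000030517578], [588.0999755859375, -230.0], [562.7999877929688, -175.3000030517578]]
chuck [ 0.55088545 -0.21261401  0.18912696] 242 [ 0.54362072 -0.22088171  0.18513428] [ 0.5605329  -0.20501067  0.19176982]
pegs 232 [[0.511, 0.153, 0.035], [0.511, 0.154, 0.036], [0.513, 0.15, 0.034], [0.512, 0.152, 0.036], [0.512, 0.152, 0.037], [0.512, 0.152, 0.039], [0.511, 0.152, 0.04], [0.511, 0.153, 0.04], [0.514, 0.15, 0.034], [0.514, 0.15, 0.036], [0.513, 0.151, 0.037], [0.513, 0.152, 0.037], [0.513, 0.153, 0.037], [0.513, 0.153, 0.039], [0.512, 0.153, 0.041], [0.512, 0.154, 0.041], [0.515, 0.15, 0.036], [0.515, 0.152, 0.036], [0.514, 0.151, 0.038], [0.514, 0.152, 0.04], [0.514, 0.153, 0.04], [0.514, 0.153, 0.041], [0.516, 0.154, 0.035], [0.516, 0.154, 0.037], [0.518, 0.121, 0.035], [0.518, 0.122, 0.035], [0.519, 0.119, 0.035], [0.519, 0.12, 0.036], [0.519, 0.121, 0.037], [0.519, 0.123, 0.036], [0.519, 0.124, 0.037], [0.521, 0.119, 0.035], [0.52, 0.119, 0.037], [0.52, 0.12, 0.036], [0.52, 0.121, 0.037], [0.519, 0.121, 0.039], [0.52, 0.123, 0.039], [0.522, 0.118, 0.034], [0.522, 0.118, 0.036], [0.522, 0.12, 0.036]]
0.028149660211667614
```

View pics/w1c.png

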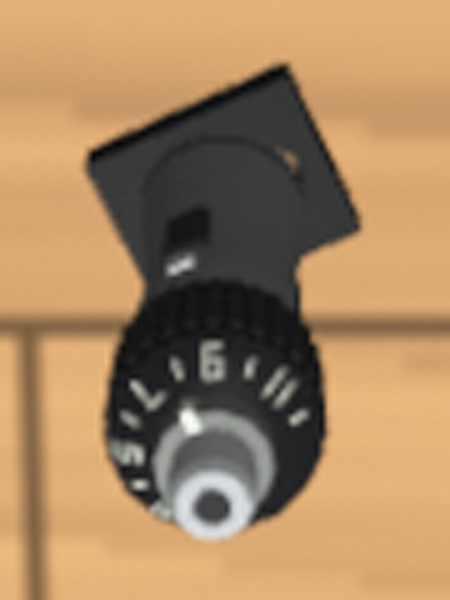

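View pics/w1b.png

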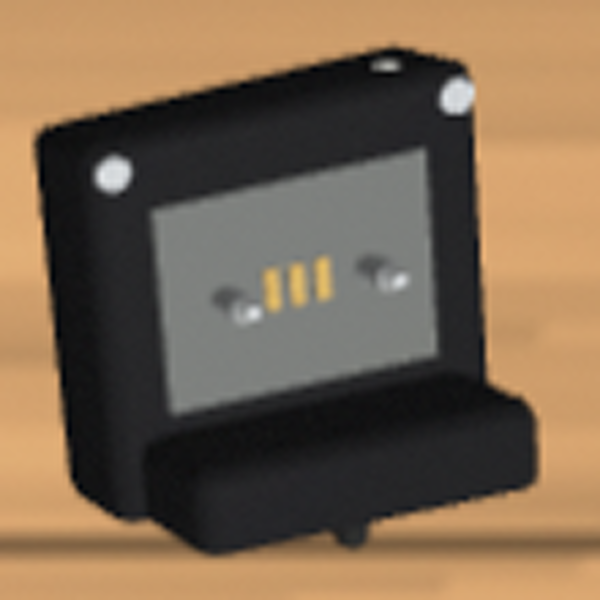

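The driver foot fits at about (0.553,-0.213), yaw 24.8°, 48.6 x 60.2 mm. The mark sits on the -x side, pointing to the stroke between 7 and 9, so setting 8. I'll now view the base from the same relative tool pose so the calibration error cancels.

```bash
python3 - <<'E'
from h import *
d=np.array([.1086,-.0075]); a=-.216; Rm=np.array([[np.cos(a),-np.sin(a)],[np.sin(a),np.cos(a)]])
t=np.array([.516,.137])-Rm@d
move_ptp([t[0],t[1],.34],ori(np.pi/2+a))
c,W=shot("wrist","b1.png"); print(current_joint_pos()[5],current_clock())
pc=proj(c,[.516,.137,.028]); print(pc)
m=np.zeros((480,640),bool); u,v=pc.astype(int); m[v-60:v+60,u-60:u+60]=1
Z=W[...,2]
k=m&(Z>.036)&(Z<.043)
n,l,s,cen=cv2.connectedComponentsWithStats(k.astype(np.uint8))
for i in range(1,n):
    P=W[l==i]; 
    if len(P)>4: 
        h=P[P[:,2]>.0375]; print(cen[i],len(P),P.mean(0).round(4),"hi",h.mean(0).round(4) if len(h) else None,P.min(0).round(3),P.max(0).round(3))
# grey landing plate
hsv=cv2.cvtColor(c["image"],cv2.COLOR_BGR2HSV)
g=m&(hsv[...,1]<60)&(hsv[...,2]>80)&(abs(Z-.028)<.004)
n,l,s,cen=cv2.connectedComponentsWithStats(g.astype(np.uint8)); i=1+np.argmax(s[1:,4]); P=W[l==i]
r=cv2.minAreaRect(P[:,:2].astype(np.float32)*1000); print("plate",r,len(P),P[:,2].mean())
o=m&(Z>.018)&(Z<.033); P=W[o]; print("base",cv2.minAreaRect(P[:,:2].astype(np.float32)*1000))
u,v=pc.astype(int); shot("wrist","b1c.png",(u-50,v-50,u+50,v+50)); print(u-50,v-50)
E
```

```text
-1.1242523169862633 5.3333
[313.68613719 267.32437534]
[325.8 265.6] 20 [0.5136 0.1536 0.0382] hi [0.5133 0.1539 0.0392] [0.511 0.151 0.036] [0.518 0.156 0.041]
[302.4375 276.625 ] 16 [0.5218 0.1209 0.0384] hi [0.5219 0.1205 0.0392] [0.52  0.118 0.036] [0.525 0.123 0.04 ]
[326.60550459 291.27522936] 109 [0.548  0.1472 0.0395] hi [0.548  0.1472 0.0401] [0.54  0.108 0.036] [0.558 0.184 0.043]
plate ((517.8877563476562, 137.7911376953125), (54.420413970947266, 65.61251831054688), 12.98667049407959) 1789 0.028249621437163943
base ((521.9066772460938, 138.16787719726562), (98.8191146850586, 92.18551635742188), 13.505534172058105)
263 217
```

View pics/b1c.png

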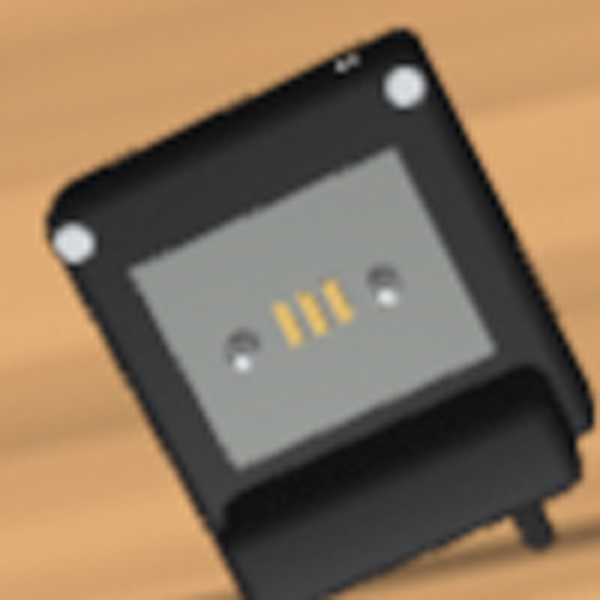

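```bash
python3 - <<'E'
from h import *
c=capture("wrist")
a1=at_z(c,(303.3,277.1),.0395); a2=at_z(c,(327.3,266.0),.0395); print(a1,a2,(a1+a2)/2, np.degrees(np.arctan2(-(a2-a1)[0],(a2-a1)[1])),np.linalg.norm(a2-a1))
move_ptp([.5534,-.2128,.34],ori(np.pi/2))
servo_line([.5534,-.2128,.23],rate=.2)
c,W=shot("wrist","g0.png")
w=W[(W[...,2]>.188)&(W[...,2]<.194)]; print("chuck top",w.mean(0),len(w),w.min(0),w.max(0))
print(current_clock(),current_position())
E
```

```text
[0.52221628 0.12169618 0.0395    ] [0.51409411 0.15519836 0.0395    ] [0.51815519 0.13844727 0.0395    ] 13.627695025934743 0.034472681714796394
chuck top [ 0.55299717 -0.21263577  0.18993403] 517 [ 0.54525363 -0.22070026  0.18800831] [ 0.56134307 -0.20467308  0.19200135]
7.6833 [ 0.55456061 -0.21290338  0.23166804]
```

View pics/g0.png

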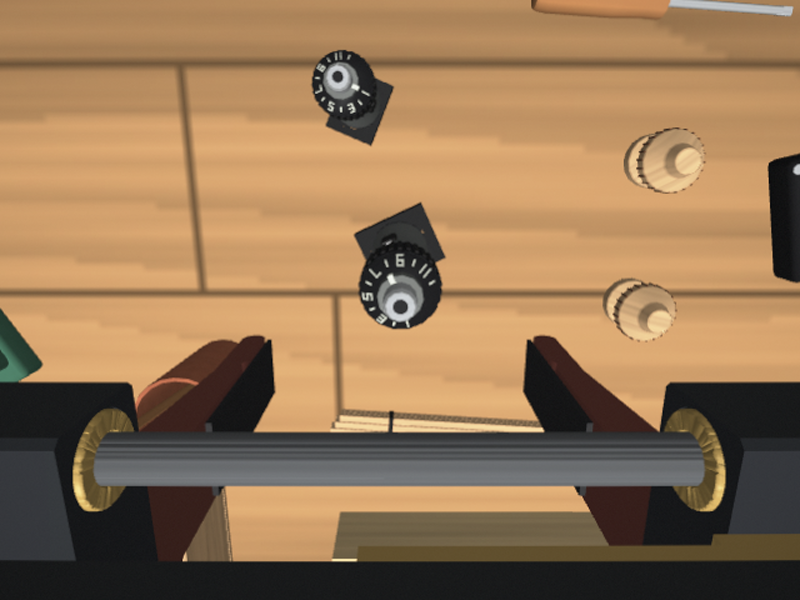

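The ring is centred between the open fingers and the chuck top is at (0.553,-0.2127), which agrees with the foot fit. The mark at (390,282) points to the stroke between 7 and 9, confirming setting 8. Next I descend and grip.

```bash
python3 - <<'E'
from h import *
print(servo_line([.5533,-.2128,.129],orientation=ori(np.pi/2),rate=.1,contact_N=8))
sleep(.2); print(current_position(),current_force())
move_gripper(.03); sleep(.2); print(current_finger_gap(),current_position(),current_force())
servo_line([.5533,-.2128,.20],rate=.1); sleep(.2)
print(current_position(),current_force(),current_finger_gap(),current_clock())
shot("wrist","g1.png"); shot("scene","g1s.png",(230,100,350,220)); c,W=shot("top","g1t.png",(360,190,480,280))
E
```

```text
False
[ 0.55371278 -0.21301622  0.12965614] [ 0.02319415 -0.1610065   0.80693358]
0.042797821497980275 [ 0.55328436 -0.2126404   0.12899001] [-0.07048133  1.07461132  0.40169594]
[ 0.55279354 -0.21257434  0.19915183] [ 0.25994733  0.02738634 -4.81220282] 0.04285626840784115 11.0667
```

View pics/g1.png

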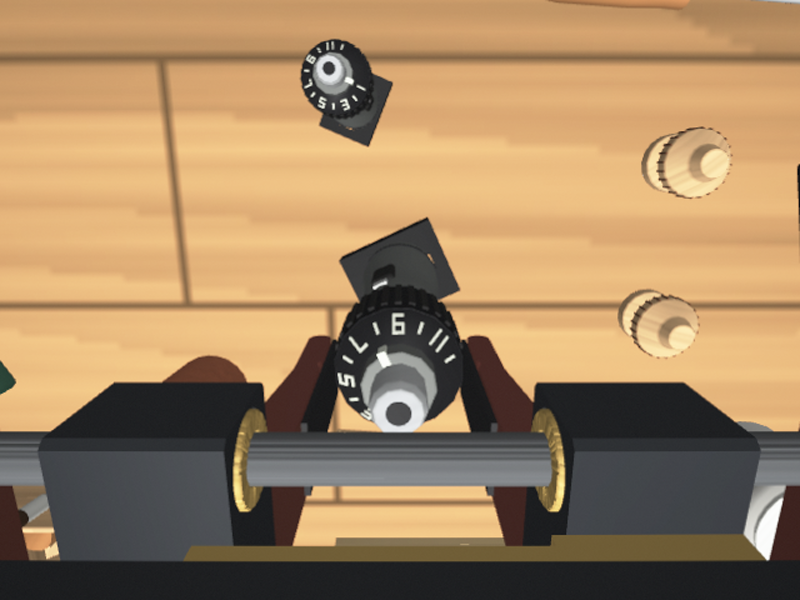

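View pics/g1s.png

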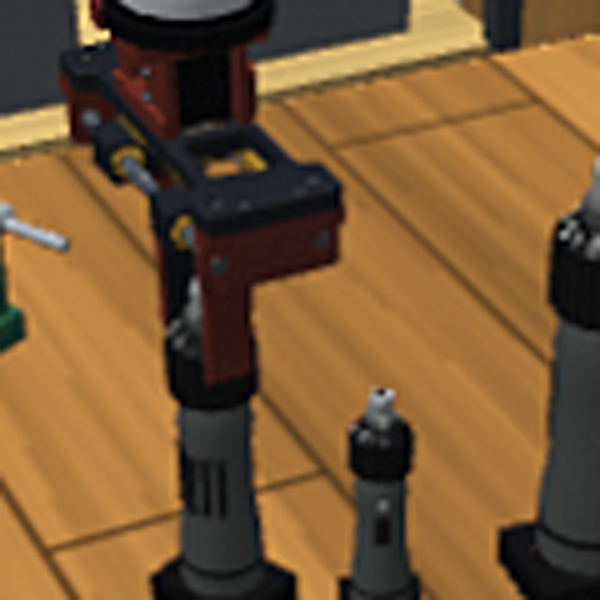

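It's held at 4.8 N with a 43 mm gap, and the foot is visible below the ring (corners around (340,262), (428,218) and (458,292) on the 800 px picture). I'll measure the in-hand foot pose from this.

```bash
cat > foot.py <<'E'
from h import *
def foot(W,zc,box,tol=.006,show=True):
    m=np.zeros(W.shape[:2],bool); m[box[1]:box[3],box[0]:box[2]]=1
    k=m&(abs(W[...,2]-zc)<tol)
    n,l,s,cen=cv2.connectedComponentsWithStats(k.astype(np.uint8)); i=1+np.argmax(s[1:,4]); P=W[l==i]
    A=np.c_[P[:,:2]-P[:,:2].mean(0),np.ones(len(P))]; co=np.linalg.lstsq(A,P[:,2],rcond=None)[0]
    r=cv2.minAreaRect(P[:,:2].astype(np.float32)*1000)
    return r,co,len(P),P
E
python3 - <<'E'
from foot import *
W=np.load("pics/g1.npy")
for tol in (.003,.005):
  r,co,n,P=foot(W,.087,(255,160,385,260),tol); print(r,co,n,P.mean(0))
W=np.load("pics/w1.npy"); r,co,n,P=foot(W,.016,(270,225,360,345),.004); print(r,co,n)
W=np.load("pics/g0.npy"); r,co,n,P=foot(W,.016,(260,150,370,260),.004); print(r,co,n)
W=np.load("pics/g1.npy"); w=W[(W[...,2]>.257)&(W[...,2]<.264)]; print(w.mean(0),len(w))
E
```

```text
((553.066650390625, -212.65536499023438), (48.196624755859375, 60.05242919921875), 24.917579650878906) [-0.00174711  0.00587174  0.08632967] 1694 [ 0.5427829  -0.20965059  0.08632967]
((553.066650390625, -212.65536499023438), (48.196624755859375, 60.05242919921875), 24.917579650878906) [-0.00121428  0.00689812  0.08633731] 1745 [ 0.54248687 -0.20988992  0.08633731]
((553.4093627929688, -212.91595458984375), (48.74374008178711, 60.309349060058594), 24.955001831054688) [ 7.00001976e-03 -9.88043427e-06  1.58624644e-02] 606
((553.5372924804688, -212.767578125), (48.199981689453125, 59.996395111083984), 24.785686492919922) [0.00246994 0.001272   0.01603907] 925
[ 0.5495441  -0.2132856   0.26002404] 2347
```

```bash
python3 - <<'E'
from foot import *
o=ori(np.pi/2-.199)
servo_line([.553,-.2128,.26],rate=.12)
servo_line([.5178,.138,.26],orientation=o,rate=.15)
servo_line([.5178,.138,.20],rate=.1); sleep(.3)
print(current_position(),current_force(),current_finger_gap(),current_joint_pos()[5])
c,W=shot("wrist","p1.png"); z=current_position()[2]-.129
print(current_clock())
r,co,n,P=foot(W,z+.016,(200,100,440,300),.004); print("foot",r,co,n)
P=W[(abs(W[...,2]-.028)<.004)&(np.hypot(W[...,0]-.518,W[...,1]-.138)<.09)]; print("base",cv2.minAreaRect(P[:,:2].astype(np.float32)*1000),len(P))
shot("scene","p1s.png",(290,200,450,370)); shot("top","p1t.png",(180,190,300,310))
E
```

```text
[0.5181421  0.13807335 0.20053622] [-0.16155469 -0.18286878 -4.72750231] 0.043189178881859545 -1.2402785902101376
15.4667
foot ((518.75927734375, 138.14678955078125), (48.36666488647461, 60.18684768676758), 13.529643058776855) [0.00310946 0.00705552 0.08766477] 1730
base ((522.5381469726562, 138.53895568847656), (98.46741485595703, 91.6606674194336), 13.457785606384277) 4163
```

View pics/p1.png

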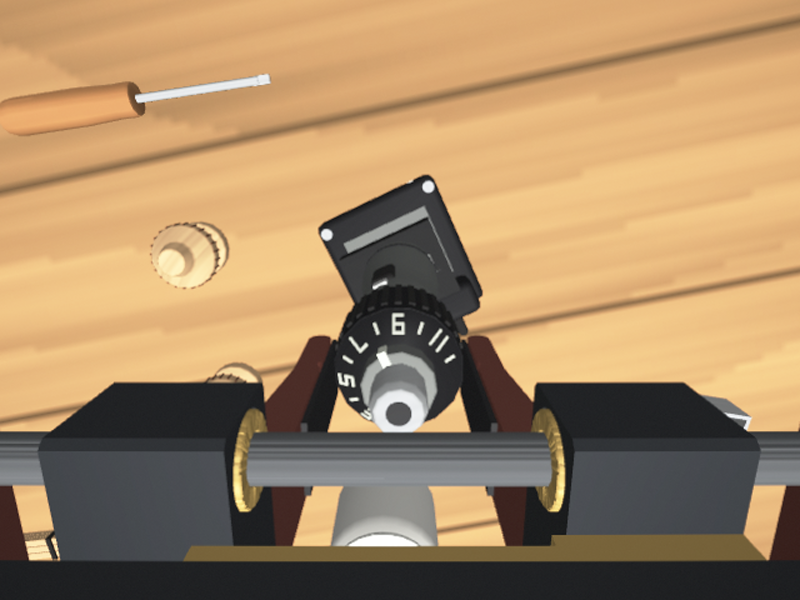

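View pics/p1s.png

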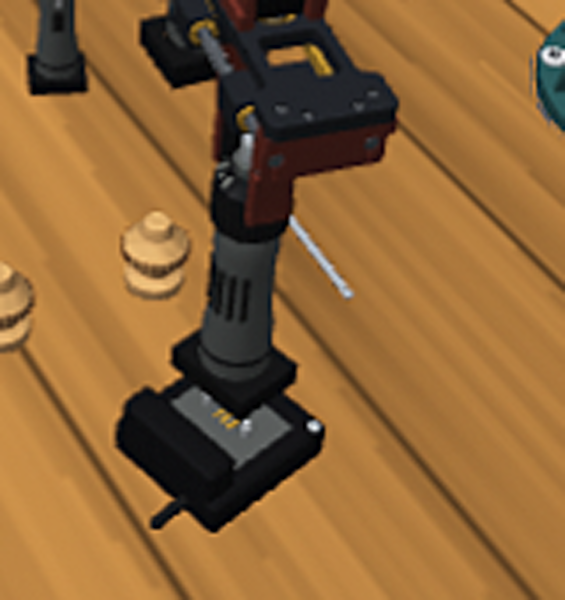

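```bash
python3 - <<'E'
from foot import *
print(servo_line([.5178,.138,.153],rate=.03,contact_N=8))
print(current_position(),current_force(),current_torque(),current_finger_gap(),current_clock())
sleep(.3);print(current_position(),current_force(),current_torque())
c,W=shot("wrist","p2.png"); z=current_position()[2]-.129
r,co,n,P=foot(W,z+.016,(200,100,440,300),.004); print("foot",r,co,n)
shot("scene","p2s.png",(290,200,450,370))
E
```

```text
True
[0.5178678  0.13832148 0.15684259] [0.23466536 1.8585785  5.29920251] [ 0.15310481 -0.07266204  0.08045897] 0.04281187709764524 16.8667
[0.51784231 0.1383458  0.15678305] [-0.72789085 -0.14670178  6.02680394] [ 0.14334917 -0.04808605  0.00998005]
foot ((518.2244262695312, 138.07675170898438), (48.530792236328125, 60.20710372924805), 13.469862937927246) [0.00122853 0.00211523 0.04403388] 1729
```

View pics/p2s.png

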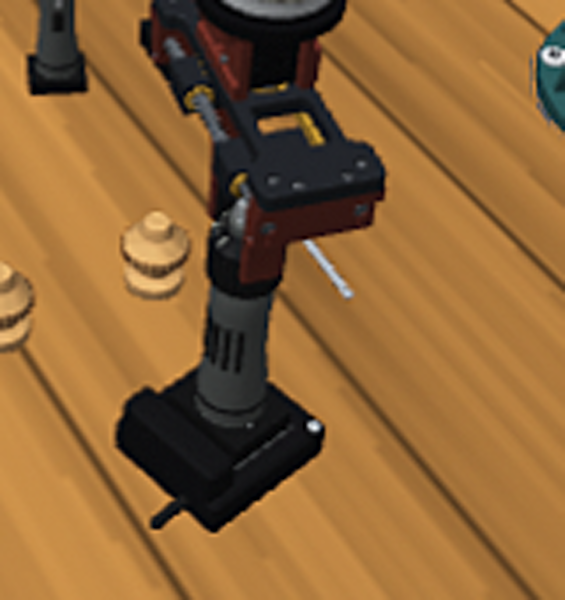

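The foot top is at z=0.0440 (face plus 16 mm), so it is fully home. Next I turn the ring clockwise five clicks.

```bash
python3 - <<'E'
from foot import *
y0=np.pi/2-.199; st=np.radians(24)
for i in range(1,6):
    j=current_joint_pos().copy(); j=np.array(j)
    y=y0-i*st-(np.radians(4) if i==5 else 0)
    servo_line([.5179,.1382,.1566],orientation=ori(y),rate=.05)
    p=current_position(); print(i,p.round(4),current_force().round(1),current_torque().round(3),round(current_joint_pos()[5],3),current_clock())
sleep(.3)
c,W=shot("wrist","t1.png")
print(current_finger_gap(),current_position())
E
```

```text
1 [0.5181 0.1379 0.1569] [0.  0.9 1. ] [-0.286  0.17  -0.056] -0.823 17.8333
2 [0.5176 0.138  0.1569] [-3.8 -2.5  5.5] [-0.606  0.543  0.511] -0.406 18.4
3 [0.5173 0.138  0.157 ] [-2.5 -2.3  5.7] [-0.491  0.734  0.14 ] 0.013 18.9667
4 [0.517  0.1384 0.1571] [-5.5 -1.3  7.3] [-0.172  1.248  0.002] 0.432 19.5333
5 [0.5192 0.1384 0.1572] [ 0.2 -1.5  4.3] [-0.511 -0.146 -0.051] 0.922 20.175
0.04269475973330984 [0.51898026 0.13816957 0.15712515]
```

View pics/t1.png

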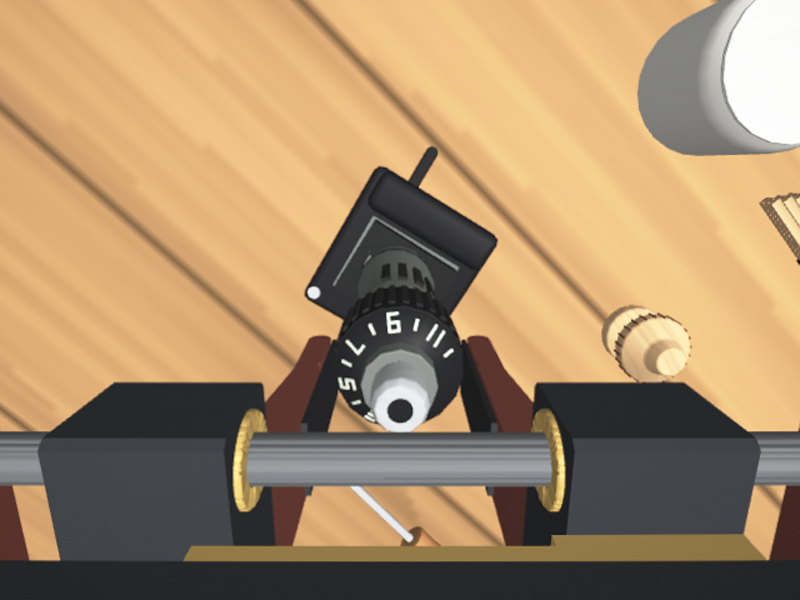

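The numerals kept their place in the tool frame while the base rotated, so the ring turned with the hand. I'll release, back off and read it.

```bash
python3 - <<'E'
from foot import *
move_gripper(.085); sleep(.2); print(current_finger_gap(),current_force())
p=current_position(); servo_line([p[0],p[1],.26],rate=.15)
# view from -x side of driver (mark side): tool y along base +x
yaw=np.pi/2+np.radians(13.5); d=np.array([np.cos(np.radians(13.5)),np.sin(np.radians(13.5))])
t=np.array([.518,.138])-d*.10
move_ptp([t[0],t[1],.34],ori(yaw)); sleep(.3)
c,W=shot("wrist","f1.png"); print(current_clock())
r,co,n,P=foot(W,.044,(230,180,420,345),.004); print("foot",r,co,n)
w=W[(W[...,2]>.21)&(W[...,2]<.224)]; 
print("chuck",w.mean(0),w.max(0),len(w))
u,v=proj(c,[.518,.138,.19]).astype(int); print(u,v); shot("wrist","f1c.png",(u-45,v-50,u+45,v+30))
E
```

```text
0.0848472542857979 [0.13827289 0.76450254 0.12996711]
24.9583
foot ((518.6140747070312, 137.91004943847656), (48.24182891845703, 59.78768539428711), 12.171858787536621) [-0.00047194 -0.00129282  0.04392389] 725
chuck [0.51619637 0.13721802 0.21658039] [0.52533921 0.1456739  0.22014585] 317
319 317
```

View pics/f1.png

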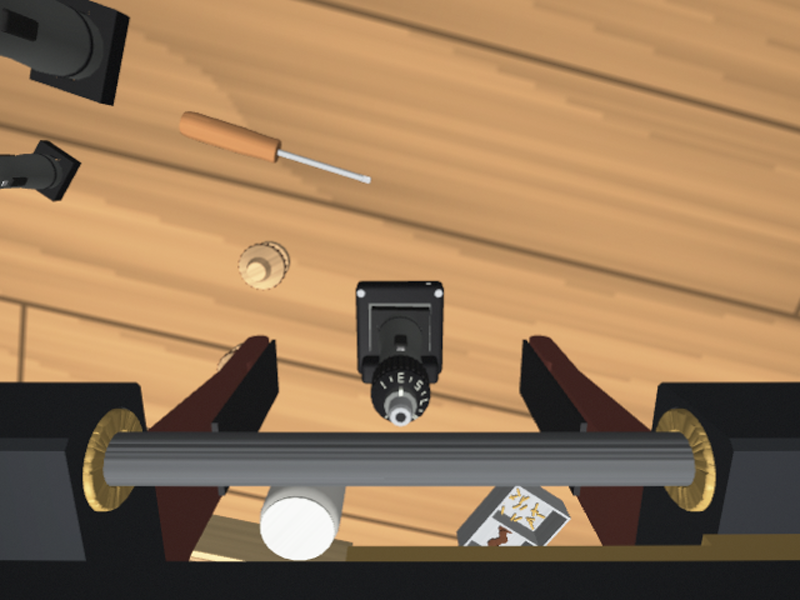

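View pics/f1c.png

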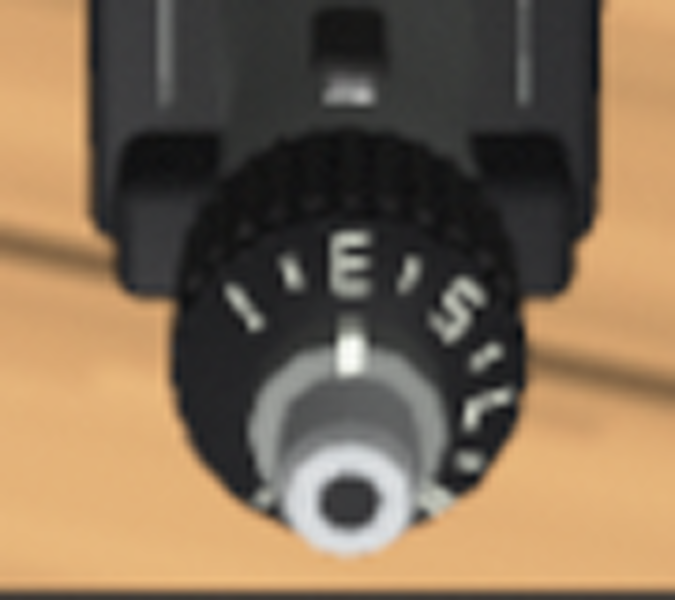

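The close crop shows the 3 (reading upside down like an E at (350,265)) in line with the index mark at (350,350). The foot is on the face and upright. I'm handing in.

```bash
python3 - <<'E'
from bench import *
print(current_clock()); close_job()
E
```

```text
25.0083
the job is handed in; nothing more can be done
```

The middle-sized driver (190 mm) is standing on the charging base, fully home over both pegs, with its clutch ring clicked in at 3. I handed the job in at 25.0 s; it reports no verdict.

- **How it went:** I picked the driver up by the grip band and set it down on the base at about 3 cm/s until it touched the landing face. I then turned the ring clockwise from 8 to 3 in one grasp, released it and backed off.
- **Position:** The last picture puts the foot's top face at z = 0.044, which means its underside is on the landing face. It is level and centred to within about 1 mm of the seat estimate.
- **Clutch:** In the last picture the numeral 3 lines up with the index mark.
- **Disagreement:** The last yaw fit of the foot read 12.2°, against 13.5° before and for the base. It is a weaker fit because less of the foot showed. The gap is within the play of the pegs.
- **Other things on the bench:** The final wrist view showed nothing disturbed, but I did not measure their positions again.

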